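# Hook the lamp arm into the microscope bench's slotted post and lock it

## Task

Hang the lamp arm, the one with the round pin standing at its end, on the slotted post: feel its two hooks into the top two slots until its head lies flat on the post, then press it down until the spring catch has snapped behind the hook and the arm is locked fully home, and let go. The post's exact height is not known and its clamp is light, so search gently and never load the post with more than about 50 N; leave the other things on the bench where they are.

Things in the scene. Friction and masses are not known exactly. Their poses are not given: they have to be found in the camera images.
- lamp_arm: Loose grey steel L-shaped arm, 0.34-0.53 kg, standing on the bench upright as it is hung. Origin: middle of the bottom edge of the head's back face; z up, +x where the hooks point, -x along the arm. Head: box x -32..0, y -15..15, z 0..120. Arm: tube 20 wide, x -174..-32, z 0..25. Centre of mass near x -65. A hung arm's axes are parallel to post_foot's (it sags about 0.02 rad).
- head_top (a point): Centre of the flat top of the lamp arm's head (arm frame -16, 0, 120). The head, 30 wide across y, 32 deep, with flat sides, is the place to grip from above (its two sides are clear down to the bench) and to press down; pressing far out on the arm jams the hooks.
- upper_hook (a point): Where the upper hook leaves the back face, underside of its neck (arm frame 0, 0, 84). Two alike hooks, the other 60 lower. Each: 6 wide, neck 12 high (z 0..12 from this point), then a 5.5 gap from the back face and a toe turned down to z -22, bevelled inside at its end; 8.5 deep behind the back face, 14 over the toe's lowest 14. So each is 34 high overall.
- pin_top (a point): Top of the round steel pin, 16 diameter, 40 tall, that stands on the far end of the lamp arm (arm frame -155, 0, 65). The shelf arm has none.
- post_foot: Steel foot fixed to the bench with the bare aluminium slotted post (channel 40 wide, 30 deep, open at the back). Origin on the bench under the middle of the post's front face, the plane x = 0, looking along -x: hooks go in along +x. z up. Foot plate x -45..85, y -55..55, z 0..8; socket to z 55, knob to y 59. Post at an unmeasured height h, 0 to 20 mm. The locked arm alone loads it with 20 N.
- top_slot_low (a point): Bottom edge of the top slot if h were 0 (foot frame 0, 0, 195); really h = 0 to 20 mm higher, fixed in a run. Three slots at y 0, 60 apart downwards, each 11 wide, 37.5 high, wall 4 thick; post top 50 above this point plus h. Hooks enter with the arm's origin at z 133 to 136.5 plus h; lower, the toes stop on the wall (back face 14 off); higher, the necks do (8.5 off).
- catch (a joint): Sprung catch behind the post's wall at the top slot. Travel in m: 0 at rest; pushing the head flat on the post (takes 6 N) sets it to about 0.006, the upper toe's way down to 0.009 (10 to 20 N, over the arm's weight); 0.0008-0.004 once snapped in above the toe, in the last mm: locked. Home, the necks rest on the slots' bottom edges: arm origin at z 111 mm plus h, 22 to 25.5 below entry.
- shelf_arm: Bystander: loose grey arm with the same head and hooks, origin and axes, but with a flat tray 120 long, 80 wide, 19 high in place of the tube, and no pin.
- glue_bottle: Bystander: small white bottle, 32 diameter, 68 tall, origin under its centre.
- tin: Bystander: tin with a paper label, 80 diameter, 75 tall, origin under its centre.
There are look-alikes about, which are no part of the job. Of the things like the lamp_arm, leave any that is green, purple or yellow; of the rest the larger one is meant.

How it is judged:
On the way, in this order (a step that is already met when the one before it is completed fails the run):
1. both hooks are through the top two slots and the head lies flat on the post (x of lamp_arm in the frame of post_foot between -0.003 and 0.003 m and y of lamp_arm in the frame of post_foot between -0.005 and 0.005 m and z of lamp_arm in the frame of post_foot between 0.106 and 0.158 m), for 0.1 s.
2. pressed down until the catch has snapped in above the toe (value of joint catch between 0.0008 and 0.004 m and x of lamp_arm in the frame of post_foot between -0.0015 and 0.003 m and y of lamp_arm in the frame of post_foot between -0.005 and 0.005 m and z of lamp_arm in the frame of post_foot between 0.106 and 0.133 m), for 0.2 s.
At the end, for the whole second after the job is handed in: The lamp arm hangs still and let go in the top two slots: back face's lower edge within 2 mm of the post, centred within 5 mm, square within 0.08 rad, upright within 0.04 rad, origin 106 to 133 mm above the bench, and the catch snapped in above the toe (travel 0.8 to 4 mm) (value of joint catch between 0.0008 and 0.004 m and x of lamp_arm in the frame of post_foot between -0.002 and 0.003 m and y of lamp_arm in the frame of post_foot between -0.005 and 0.005 m and z of lamp_arm in the frame of post_foot between 0.106 and 0.133 m and angle between the x axis of lamp_arm and the x axis of post_foot, either way round below 0.08 rad and angle between lamp_arm's own z axis and vertical below 0.04 rad and linear speed of lamp_arm below 0.02 m/s); the robot touches nothing.
It fails at once if the lamp arm loads the post with more than 60 N (all their contacts together) (contact force between lamp_arm and post_foot above 60 N).
It fails at once if the shelf arm, the bottle or the tin is moved by more than 20 mm (distance of any of shelf_arm, glue_bottle, tin from where it was at the start of the episode above 0.02 m).
It also fails if it takes over 58 s, if anything falls off the work surface, if the arm or the gripper's body presses on something with over 40 N, if the wrist force passes 120 N, or if a joint passes its speed limit or range.

## Robot

A 6-joint arm with a two-finger parallel gripper is mounted at the origin on the work surface. World frame = base frame: x ahead of the robot, y to its left, z up, the work surface at z = 0. Lengths are in m, angles in rad, forces in N, time in s.
With the tool pointing down it reaches from about 0.35 to 0.85 m from the base axis. Payload 8.1 kg.
Tool frame: the origin (TCP) lies midway between the tips of the shut fingers; the grasp point (between the pads) lies 19 mm behind it; z points along the fingers, y is the line along which they close (so a half turn about z gives the same grasp; the last joint's range is limited). The gripper opens to 93 mm and grips with 3 to 60 N. Pads are 15 mm wide; open, the fingers measure 128 mm over their backs; the gripper's body (75 mm by 188 mm) begins 65 mm behind the grasp point.
Start: joints at [-0.085, 0.13, 1.488, -0, 1.523, -0.085], TCP at [0.6, 0, 0.219] pointing down, gripper open.
Joint ranges: [-2.96, 2.96], [-0.89, 2.26], [0.02, 2.5], [-1.34, 4.48], [0, 2.73], [-2.66, 2.66]. Speed limits (rad/s): [2.39, 2.39, 2.79, 3.14, 3.14, 3.14].

## Interface

Orientations are given as a rotation vector (axis times angle).
In Python, from plant import robot, cams gives the robot as it stands. The module is installed in compiled form; this text tells all that it offers.
- The arm moves only by the tool play_rows, never from a script. Its arguments are lists of equal length, an entry for each row: "slide": the shift along the tool's x, y, z scaled (see below), a list of three; "twist": the turn, a rotation vector about the tool's x, y, z scaled (see below), a list of three. A call has exactly 8 rows; each row shifts and turns the commanded pose from where the row before left it, along the tool's axes as they then stand; what a row does not reach is not made up. The controller multiplies each number of a shift by 25 cm and each number of a turn by 60 degrees. A row lasts 1/10 s, in which the tool goes at most 50 mm and 8.59 degrees, less where a joint would pass 70% of its speed; a pose out of reach is approached as far as the arm can. A call with a number of a shift or a turn outside -1 to 1 is refused whole. A call with a gripper value outside its range is refused whole. "fingers" is the closure, from -1 (fully open) to 1 (shut), set as the call begins (left out, the last holds). The fingers move at their own pace and stop on an object; "force" is the grip in N (left out, the last holds). Time passes only in rows, so rows that do not move let the fingers close, or fill a call up. It gives the time, the measured TCP pose, the force, the opening and the grip force at its end, in the units of the state.
- robot.read_state(): the state, without advancing time (a new reading comes with each control period).
- cams.read_camera(name): name is "scene" or "side" or "wrist"; returns (picture, depth): 420x560x3 uint8, red, green, blue; 420x560 float32, m along the optical axis (not along the pixel's ray), 0 where there is no reading.
- cams.get_calibration(name): a dict with "fx", "fy", "cx", "cy" (pixels), "world_from_camera" (4x4, takes a point from camera to world coordinates). Camera axes: x right, y down, z forward; pixel columns grow to the right and rows downward; lengths in m; the calibration is good to about 2 mm. The wrist camera is an equidistant fisheye: a pixel r from the principal point sees the ray r / f radians off the axis. A picture is of the moment at which its call begins: read the wrist's pose just before it. get_calibration takes no time and is no camera call; for the wrist camera it gives the pose at the moment of the call.
- robot.close_job(): hands the job in; it is judged then, once.
The state is a dict: "t": time; "q": joint angles; "dq": joint speeds; "joint_torque": joint torques, N m; "tool_pos": TCP position; "orientation": TCP orientation; "force": force on the tool from outside, world axes, zero at the start; "wrist_torque": the same for the moment, N m; "opening": finger opening in m; "gripper_force": force on a finger pad.
Only numpy, scipy, OpenCV 4.12 (cv2) and the standard library are available. Lean on these libraries where they do the work, as an engineer would, in place of code of your own. Each camera call takes 0.05 s, during which the arm holds its last target. There are 200 camera calls.

## Working session

There is one attempt and no reset: what is moved stays moved. The work goes in short steps, Python scripts to look and compute and a tool call to move; the robot and the scene stay as the last step left them, time stands still between calls to the robot, and variables do not carry over. Pictures are saved under pics/ and viewed, at most 10 in all, crops included, and the job is handed in when it is done.

Besides the shell and the picture viewer there is one more tool, called in YAML: its name, and indented under it one key for each argument. play_rows: Moves the arm, as the interface text tells. Shifts and turns lie within -1 to 1; 1 stands for 25 cm of shift or 60 degrees of turn. Its arguments: {"type":"object","properties":{"slide":{"type":"array"},"twist":{"type":"array"},"fingers":{"type":"number"},"force":{"type":"number"}},"required":["slide","twist"]}

```bash
mkdir -p pics; cat > h.py <<'E'
import numpy as np, cv2
from plant import robot, cams
def grab(n):
    c=cams.get_calibration(n); im,d=cams.read_camera(n)
    np.savez(f'{n}.npz',im=im,d=d,K=[c['fx'],c['fy'],c['cx'],c['cy']],T=c['world_from_camera']); return im,d
def cloud(n):
    z=np.load(f'{n}.npz'); fx,fy,cx,cy=z['K']; d=z['d']; v,u=np.mgrid[:d.shape[0],:d.shape[1]]
    P=np.stack([(u-cx)/fx*d,(v-cy)/fy*d,d],-1)@z['T'][:3,:3].T+z['T'][:3,3]
    P[d==0]=np.nan; return z['im'],P
E
python3 - <<'E'
from h import *
a,_=grab('scene'); b,_=grab('side')
for n,i in(('scene',a),('side',b)): cv2.imwrite(f'pics/{n}1.png',i[...,::-1])
for n in('scene','side'): z=np.load(n+'.npz'); print(z['K'],z['T'])
E
```

```text
[409.67901603 409.67901603 280.58827485 216.24351274] [[ 0.35193467  0.68728444 -0.6354385   1.24920041]
 [ 0.93591842 -0.26860531  0.22783306 -0.32802281]
 [-0.01409604 -0.67490095 -0.73777369  0.94789873]
 [ 0.          0.          0.          1.        ]]
[503.48566809 503.48566809 276.63668522 211.42419772] [[-0.99972542 -0.00781202  0.02209188  0.51912635]
 [-0.02134832  0.69234052 -0.72125505  0.86655502]
 [-0.00966064 -0.72152863 -0.6923172   1.04737422]
 [ 0.          0.          0.          1.        ]]
```

View pics/scene1.png

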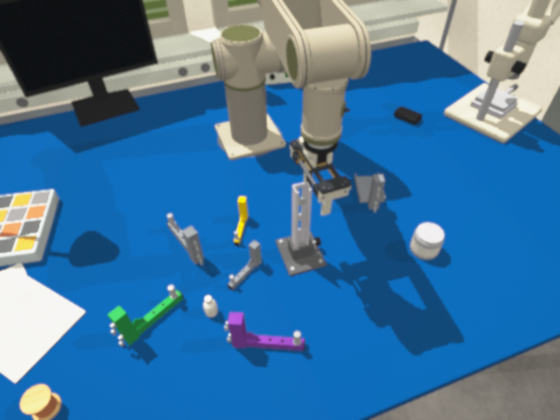

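View pics/side1.png

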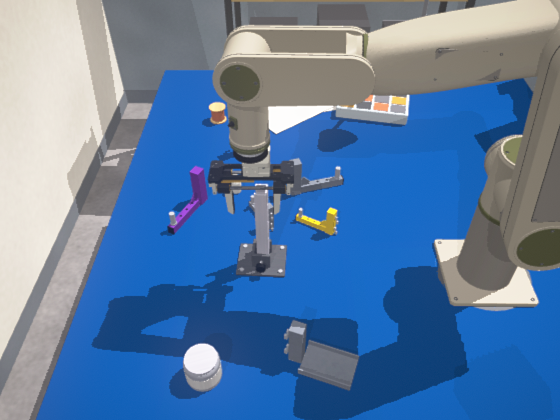

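The scene shows grey arms with a pin at scene (188,240), pin (171,220), and at (247,265), pin (232,285). Green, purple and yellow ones are at (140,318), (262,335) and (241,218). The grey shelf arm with its tray is at (372,190). The larger grey one at (188,240) fits; I'll enlarge it and measure.

```bash
python3 - <<'E'
from h import *
im,P=cloud('scene')
cv2.imwrite('pics/crop1.png',cv2.resize(im[170:310,140:340,::-1],None,fx=4,fy=4,interpolation=cv2.INTER_CUBIC)[:600])
def box(u0,v0,u1,v1,zmin=.012,zmax=.4):
    Q=P[v0:v1,u0:u1].reshape(-1,3); return Q[(Q[:,2]>zmin)&(Q[:,2]<zmax)]
for nm,b in dict(big=(160,205,212,272),small=(222,238,266,294),post=(275,170,330,275)).items():
    Q=box(*b); print(nm,len(Q),Q.min(0).round(3),Q.max(0).round(3))
    zt=np.sort(Q[:,2])[-8:].mean(); T=Q[Q[:,2]>zt-.008]
    r=cv2.minAreaRect((T[:,:2]*1000).astype(np.float32)); print(' top',zt.round(4),r,T.mean(0).round(4))
    L=Q[(Q[:,2]>.012)]
    c,s,a=cv2.minAreaRect((L[:,:2]*1000).astype(np.float32)); print(' all',c,s,a)
# table height
Q=P[260:300,100:120].reshape(-1,3);print('table',np.nanmedian(Q[:,2]))
E
```

```text
big 679 [ 0.35  -0.374  0.012] [ 0.527 -0.3    0.124]
 top 0.1218 ((498.75872802734375, -318.4499206542969), (33.153236389160156, 29.680089950561523), 18.951274871826172) [ 0.5003 -0.3184  0.1186]
 all (438.76861572265625, -339.78045654296875) (187.69281005859375, 30.720483779907227) 19.321367263793945
small 440 [ 0.483 -0.26   0.012] [ 0.636 -0.145  0.086]
 top 0.0851 ((575.5272827148438, -163.9963836669922), (23.06607437133789, 22.701663970947266), 30.17137336730957) [ 0.576  -0.1647  0.0822]
 all (571.3631591796875, -191.73394775390625) (81.89198303222656, 167.95346069335938) 67.71693420410156
post 2074 [ 0.532 -0.084  0.012] [0.695 0.024 0.347]
 top 0.3461 ((660.1831665039062, -18.52389144897461), (29.080535888671875, 73.28766632080078), 76.08976745605469) [ 0.669  -0.0232  0.3431]
 all (614.7941284179688, -29.75113296508789) (105.1584243774414, 160.05479431152344) 86.90736389160156
table -0.0005810938378223995
```

View pics/crop1.png

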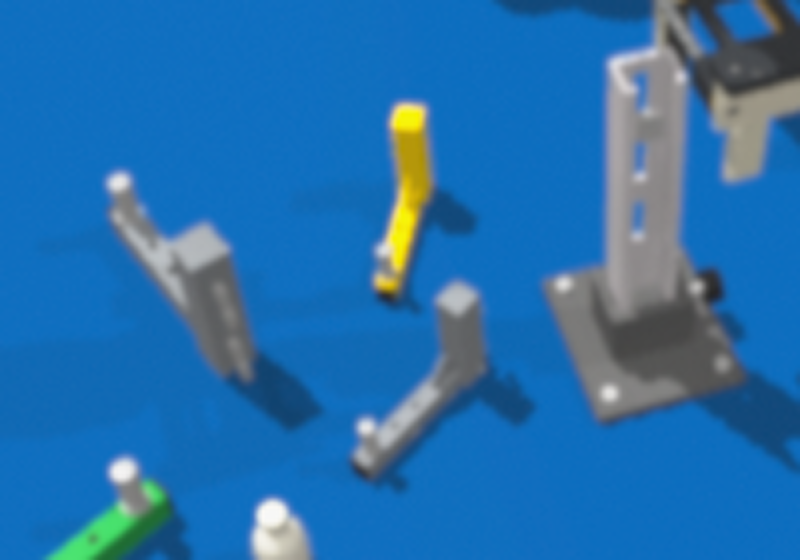

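The crop confirms it: the large grey arm with the round pin, head top at crop (202,243), a good deal taller than the small grey one at (458,298). Next I'll measure the post.

```bash
python3 - <<'E'
from h import *
for n,b in (('scene',(270,165,335,280)),('side',(225,180,300,285))):
    im,P=cloud(n); u0,v0,u1,v1=b
    Q=P[v0:v1,u0:u1].reshape(-1,3); C=im[v0:v1,u0:u1].reshape(-1,3).astype(int)
    ok=(C[:,2]-C[:,0]<50)&np.isfinite(Q[:,0]); Q=Q[ok]
    pl=Q[(Q[:,2]>.003)&(Q[:,2]<.014)&(Q[:,0]>.52)]
    c,s,a=cv2.minAreaRect((pl[:,:2]*1000).astype(np.float32)); print(n,'plate',len(pl),np.round(c,1),np.round(s,1),round(a,1), np.median(pl[:,2]))
    for lo,hi in((.07,.11),(.11,.15),(.15,.19),(.19,.23),(.23,.245),(.245,.255),(.255,.265),(.265,.275)):
        L=Q[(Q[:,2]>lo)&(Q[:,2]<hi)&(np.hypot(Q[:,0]-.615,Q[:,1]+.03)<.06)]
        if len(L)>5:
            c,s,a=cv2.minAreaRect((L[:,:2]*1000).astype(np.float32)); print(lo,len(L),np.round(c,1),np.round(s,1),round(a,1))
    k=Q[(Q[:,2]>.02)&(Q[:,2]<.06)]
    print('sock',k.min(0).round(3),k.max(0).round(3), k[k[:,1].argmax()].round(3))
E
```

```text
scene plate 858 [589.6 -33.3] [111.6 131.9] 87.7 0.007414503646922976
0.07 148 [585.9 -35.1] [30.5 40.4] 1.6
0.11 161 [584.8 -34.5] [40.5 32. ] 85.4
0.15 163 [583.9 -35.2] [39.  34.2] 88.4
0.19 221 [615.7 -28.4] [101.6  43.8] 11.9
0.23 114 [617.  -27.4] [104.6  43.9] 14.9
0.245 93 [616.9 -27. ] [105.4  42.3] 14.9
0.255 89 [617. -27.] [104.5  44.4] 12.9
0.265 19 [663.6  -4.4] [16.2  8.2] 67.2
sock [ 0.562 -0.066  0.02 ] [0.616 0.022 0.06 ] [0.592 0.022 0.043]
side plate 1012 [ 605.7 -152.1] [168.3 363.1] 1.2 0.007231524248589416
0.07 138 [579.3 -17.5] [40.7 22. ] 38.5
0.11 142 [584.3 -27.1] [39.2 28.7] 87.1
0.15 156 [584.2 -28.3] [45.7 29.5] 87.8
0.19 191 [608.2  -7.4] [101.5  40.8] 38.3
0.23 121 [616.2 -20.9] [100.3  44.7] 16.0
0.245 72 [608.2  -7.7] [97.6 46.3] 43.7
0.255 72 [616.  -22.4] [102.9  46.5] 16.4
0.265 18 [653.4  10. ] [ 5.5 12.3] 73.3
sock [ 0.485 -0.318  0.02 ] [0.691 0.03  0.06 ] [0.59  0.03  0.049]
```

```bash
cat >> h.py <<'E'
from scipy.spatial.transform import Rotation as R
def plan(p,yaw=None):
    """rows-units to target TCP p, tool x-axis at world yaw (deg), tool down. prints slide total in tool axes"""
    s=robot.read_state(); M=R.from_rotvec(s['orientation']); X=M.as_matrix()
    print('t',s['t'],'pos',np.round(s['tool_pos'],4),'F',np.round(s['force'],1),'open',round(s['opening'],4),'grip',s['gripper_force'])
    print('R',X.round(3).tolist())
    d=X.T@(np.array(p)-s['tool_pos']); print('slide units total',(d/.25).round(3))
    if yaw is not None:
        a=np.radians(yaw); T=np.array([[np.cos(a),np.sin(a),0],[np.sin(a),-np.cos(a),0],[0,0,-1]])
        for m in(T,T@np.diag([-1,-1,1])): print('twist units',(np.degrees((M.inv()*R.from_matrix(m)).as_rotvec())/60).round(4))
E
python3 -c "
from h import *
plan([.4995,-.3185,.32],19)"
```

```text
t 0.1 pos [5.995e-01 1.000e-04 2.177e-01] F [ 0.8  0.1 -0.6] open 0.0931 grip 0.0
R [[0.0, 1.0, -0.002], [1.0, -0.0, 0.0], [0.0, -0.002, -1.0]]
slide units total [-1.274 -0.401 -0.409]
twist units [-1.4000e-03  8.0000e-04  1.1833e+00]
twist units [-9.0000e-04 -1.5000e-03 -1.8167e+00]
```

play_rows:
  slide:
    - [0, 0, -0.12]
    - [0, 0, -0.12]
    - [0, 0, -0.12]
    - [0, 0, -0.12]
    - [-0.15, -0.05, 0]
    - [-0.18, -0.05, 0]
    - [-0.18, -0.05, 0]
    - [-0.18, -0.05, 0]
  twist:
    - [0, 0, 0]
    - [0, 0, 0]
    - [0, 0, 0]
    - [0, 0, 0]
    - [0, 0, 0]
    - [0, 0, 0]
    - [0, 0, 0]
    - [0, 0, 0]
  fingers: -1
  force: 40

```text
t: 0.9
tool_pos: [0.5492, -0.1738, 0.3382]
orientation: [-2.22, -2.222, 0.0]
force: [0.9, -1.0, -0.4]
opening: 0.093
gripper_force: 0.0
```

play_rows:
  slide:
    - [-0.18, -0.05, 0]
    - [-0.18, -0.05, 0]
    - [-0.18, -0.05, 0]
    - [0, 0, 0]
    - [0, 0, 0]
    - [0, 0, 0]
    - [0, 0, 0]
    - [0, 0, 0]
  twist:
    - [0, 0, 0]
    - [0, 0, 0]
    - [0, 0, 0]
    - [0, 0, 0.14]
    - [0, 0, 0.14]
    - [0, 0, 0.14]
    - [0, 0, 0.14]
    - [0, 0, 0.14]

```text
t: 1.7
tool_pos: [0.5123, -0.3075, 0.338]
orientation: [-2.873, -1.268, 0.001]
force: [-0.8, -0.3, -0.4]
opening: 0.093
gripper_force: 0.0
```

```bash
python3 - <<'E'
from h import *
plan([.4995,-.3185,.32],19)
for n in('scene','side'): grab(n)
a,_=grab('wrist'); cv2.imwrite('pics/w1.png',a[...,::-1])
for n,b in (('scene',(270,165,335,280)),('side',(225,180,300,285))):
    im,P=cloud(n); u0,v0,u1,v1=b
    Q=P[v0:v1,u0:u1].reshape(-1,3); C=im[v0:v1,u0:u1].reshape(-1,3).astype(int)
    Q=Q[(C[:,2]-C[:,0]<50)&np.isfinite(Q[:,0])]; Q=Q[np.hypot(Q[:,0]-.585,Q[:,1]+.033)<.045]
    print(n,'ztop',np.sort(Q[:,2])[-25:].round(4))
    for lo,hi in((.1,.2),(.2,.28)):
        L=Q[(Q[:,2]>lo)&(Q[:,2]<hi)]; c,s,a=cv2.minAreaRect((L[:,:2]*1000).astype(np.float32)); print(len(L),np.round(c,1),np.round(s,1),round(a,1))
    zt=np.sort(Q[:,2])[-5]; T=Q[Q[:,2]>zt-.006]; c,s,a=cv2.minAreaRect((T[:,:2]*1000).astype(np.float32)); print('rim',len(T),np.round(c,1),np.round(s,1),round(a,1))
E
```

```text
t 1.7 pos [ 0.5123 -0.3075  0.338 ] F [-0.8 -0.3 -0.4] open 0.093 grip 0.0
R [[0.674, 0.739, -0.001], [0.739, -0.674, 0.001], [-0.0, -0.001, -1.0]]
slide units total [-0.067 -0.008  0.072]
twist units [-1.000e-03  4.000e-04  4.773e-01]
twist units [-5.0000e-04 -1.4000e-03 -2.5227e+00]
scene ztop [0.258  0.258  0.258  0.258  0.2581 0.2581 0.2582 0.2582 0.2583 0.2583
 0.2584 0.2584 0.2585 0.2586 0.2587 0.2592 0.2594 0.2597 0.2597 0.2598
 0.2601 0.2602 0.2603 0.261  0.2612]
403 [584.7 -34.5] [40.9 32.1] 87.5
368 [585.2 -34.7] [40.4 33.5] 88.4
rim 66 [584.4 -34.4] [39.8 31.6] 86.5
side ztop [0.2577 0.2577 0.2578 0.2578 0.2578 0.2579 0.2579 0.2579 0.2579 0.258
 0.2583 0.2583 0.2584 0.2584 0.2585 0.2586 0.2587 0.2588 0.2589 0.2591
 0.2592 0.2592 0.2594 0.2595 0.2606]
375 [584.6 -28.9] [43.1 30.2] 87.5
371 [584.5 -32.6] [50.9 30.3] 87.0
rim 75 [583.9 -29.9] [44.5 29.1] 89.2
```

play_rows:
  slide:
    - [0, 0, 0.06]
    - [0, 0, 0.06]
    - [0, 0, 0.06]
    - [0, 0, 0.06]
    - [-0.043, 0.012, 0.1]
    - [-0.04, 0.013, 0.1]
    - [0, 0, 0.1]
    - [0, 0, 0.1]
  twist:
    - [0, 0, 0.12]
    - [0, 0, 0.12]
    - [0, 0, 0.12]
    - [0, 0, 0.117]
    - [0, 0, 0]
    - [0, 0, 0]
    - [0, 0, 0]
    - [0, 0, 0]

```text
t: 2.65
tool_pos: [0.4946, -0.3204, 0.1775]
orientation: [-3.095, -0.536, 0.0]
force: [0.5, -0.3, 0.1]
opening: 0.0926
gripper_force: 0.0
```

```bash
python3 - <<'E'
from h import *
plan([.4948,-.3202,.081],19)
a,_=grab('wrist'); cv2.imwrite('pics/w2.png',a[...,::-1])
E
```

```text
t 2.65 pos [ 0.4946 -0.3204  0.1775] F [ 0.5 -0.3  0.1] open 0.0926 grip 0.0
R [[0.942, 0.336, -0.0], [0.336, -0.942, 0.0], [-0.0, -0.0, -1.0]]
slide units total [ 0.001 -0.     0.386]
twist units [-0.0001  0.0001  0.0108]
twist units [-2.0000e-04 -2.0000e-04 -2.9892e+00]
```

View pics/w2.png

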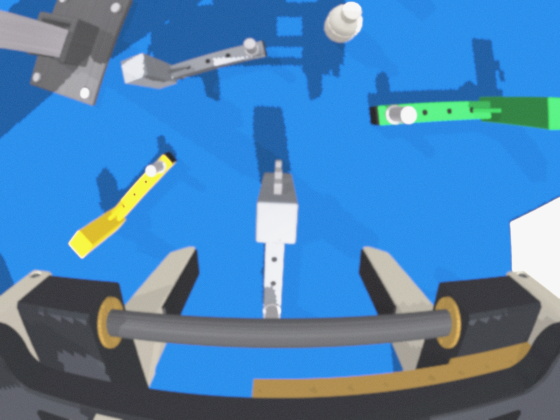

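The wrist view shows the head top at (277,222), squarely between the fingers (tips at about 185 and 375). I'll go down and grip.

play_rows:
  slide:
    - [0, 0, 0.09]
    - [0, 0, 0.09]
    - [0, 0, 0.09]
    - [0, 0, 0.06]
    - [0, 0, 0.04]
    - [0, 0, 0.016]
    - [0, 0, 0]
    - [0, 0, 0]
  twist:
    - [0, 0, 0.011]
    - [0, 0, 0]
    - [0, 0, 0]
    - [0, 0, 0]
    - [0, 0, 0]
    - [0, 0, 0]
    - [0, 0, 0]
    - [0, 0, 0]

```text
t: 3.5
tool_pos: [0.4956, -0.3207, 0.0833]
orientation: [3.099, 0.511, 0.002]
force: [0.1, 0.0, 1.0]
opening: 0.0928
gripper_force: 0.0
```

play_rows:
  slide:
    - [0, 0, 0]
    - [0, 0, 0]
    - [0, 0, 0]
    - [0, 0, 0]
    - [0, 0, 0]
    - [0, 0, 0]
    - [0, 0, 0]
    - [0, 0, 0]
  twist:
    - [0, 0, 0]
    - [0, 0, 0]
    - [0, 0, 0]
    - [0, 0, 0]
    - [0, 0, 0]
    - [0, 0, 0]
    - [0, 0, 0]
    - [0, 0, 0]
  fingers: 1
  force: 60

```text
t: 4.3
tool_pos: [0.495, -0.3202, 0.0821]
orientation: [-3.1, -0.511, 0.0]
force: [-0.4, 0.5, 0.0]
opening: 0.0336
gripper_force: 0.2
```

play_rows:
  slide:
    - [0, 0, 0]
    - [0, 0, 0]
    - [0, 0, 0]
    - [0, 0, -0.02]
    - [0, 0, -0.04]
    - [0, 0, -0.06]
    - [0, 0, -0.06]
    - [0, 0, -0.03]
  twist:
    - [0, 0, 0]
    - [0, 0, 0]
    - [0, 0, 0]
    - [0, 0, 0]
    - [0, 0, 0]
    - [0, 0, 0]
    - [0, 0, 0]
    - [0, 0, 0]

```text
t: 5.1
tool_pos: [0.4962, -0.3212, 0.1379]
orientation: [3.097, 0.511, 0.004]
force: [0.9, -0.1, -3.5]
opening: 0.0294
gripper_force: 59.7
```

play_rows:
  slide:
    - [0, 0, -0.06]
    - [0, 0, -0.08]
    - [0, 0, -0.08]
    - [0, 0, -0.08]
    - [0, 0, -0.06]
    - [0, 0, -0.03]
    - [0, 0, 0]
    - [0, 0, 0]
  twist:
    - [0, 0, 0]
    - [0, 0, 0]
    - [0, 0, 0]
    - [0, 0, 0]
    - [0, 0, 0]
    - [0, 0, 0]
    - [0, 0, 0]
    - [0, 0, 0]

```text
t: 5.9
tool_pos: [0.4947, -0.3201, 0.2313]
orientation: [-3.099, -0.511, 0.001]
force: [-1.1, 0.5, -4.4]
opening: 0.0297
gripper_force: 59.7
```

```bash
python3 - <<'E'
from h import *
# pre-entry: arm origin 60 mm in front of post face, tcp ~22 further back
y=np.radians(-2.6); ax=np.array([np.cos(y),np.sin(y)]); o=np.array([.5697,-.0325]); p=o-ax*(.06+.021)
plan([*p,.231],-2.6)
E
```

```text
t 5.9 pos [ 0.4947 -0.3201  0.2313] F [-1.1  0.5 -4.4] open 0.0297 grip 59.67054784297943
R [[0.947, 0.321, -0.001], [0.321, -0.947, 0.001], [-0.001, -0.001, -1.0]]
slide units total [ 0.351 -1.111  0.002]
twist units [-0.0008  0.0008  0.3553]
twist units [-1.1000e-03 -1.1000e-03 -2.6447e+00]
```

play_rows:
  slide:
    - [0.02, -0.07, 0]
    - [0.05, -0.15, 0]
    - [0.06, -0.18, 0]
    - [0.06, -0.18, 0]
    - [0.06, -0.18, 0]
    - [0.05, -0.16, 0]
    - [0.036, -0.12, 0]
    - [0.015, -0.071, 0]
  twist:
    - [0, 0, 0]
    - [0, 0, 0]
    - [0, 0, 0]
    - [0, 0, 0]
    - [0, 0, 0]
    - [0, 0, 0]
    - [0, 0, 0]
    - [0, 0, 0]

```text
t: 6.7
tool_pos: [0.4878, -0.0257, 0.231]
orientation: [-3.098, -0.515, 0.002]
force: [0.7, 0.1, -4.0]
opening: 0.0294
gripper_force: 59.8
```

play_rows:
  slide:
    - [0, 0, 0]
    - [0, 0, 0]
    - [0, 0, 0]
    - [0, 0, 0]
    - [0, 0, 0]
    - [0, 0, 0]
    - [0, 0, 0]
    - [0, 0, 0]
  twist:
    - [0, 0, 0.03]
    - [0, 0, 0.07]
    - [0, 0, 0.09]
    - [0, 0, 0.09]
    - [0, 0, 0.055]
    - [0, 0, 0.02]
    - [0, 0, 0]
    - [0, 0, 0]

```text
t: 7.5
tool_pos: [0.4886, -0.0288, 0.2317]
orientation: [-3.141, 0.068, 0.001]
force: [-0.4, 0.2, -3.8]
opening: 0.0298
gripper_force: 59.9
```

```bash
python3 - <<'E'
from h import *
y=np.radians(-2.6); ax=np.array([np.cos(y),np.sin(y)]); o=np.array([.5697,-.0325]); p=o-ax*(.06+.021)
plan([*p,.231],-2.6)
for n in('scene','side'):
  a,_=grab(n)
  im,P=cloud(n)
a=np.load('scene.npz')['im'][120:270,230:380]; b=np.load('side.npz')['im'][150:300,220:370]
cv2.imwrite('pics/c2.png',cv2.resize(np.hstack([a,b])[...,::-1],None,fx=2.6,fy=2.6,interpolation=cv2.INTER_CUBIC))
E
```

```text
t 7.5 pos [ 0.4886 -0.0288  0.2317] F [-0.4  0.2 -3.8] open 0.0298 grip 59.85087454319
R [[0.999, -0.043, -0.001], [-0.043, -0.999, 0.0], [-0.001, -0.0, -1.0]]
slide units total [0.001 0.    0.003]
twist units [-0.0001  0.0007  0.0018]
twist units [-1.0000e-03 -2.0000e-04 -2.9982e+00]
```

View pics/c2.png

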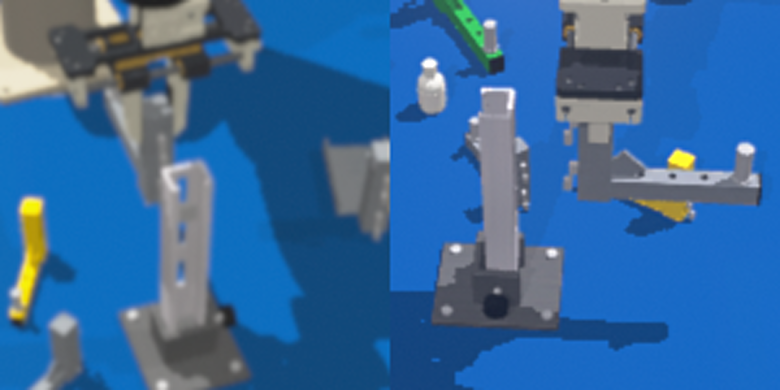

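The left (scene) crop shows the held arm behind the post, lined up with it. The right (side) crop shows it upright: head at (597,160), hooks at (570,140) and (570,182), pin at (745,165), post at (498,175). I'll measure the two relative to each other from the side and scene depth.

```bash
python3 - <<'E'
from h import *
im,P=cloud('side')
def reg(P,im,lo,hi,u0=200,v0=120,u1=420,v1=300):
    Q=P[v0:v1,u0:u1].reshape(-1,3);C=im[v0:v1,u0:u1].reshape(-1,3).astype(int)
    m=(C[:,2]-C[:,0]<50)&np.all((Q>lo)&(Q<hi),1); return Q[m]
def st(n,Q,i): print(n,len(Q), 'med',np.median(Q,0).round(4), 'p2',np.percentile(Q,2,axis=0).round(4),'p98',np.percentile(Q,98,axis=0).round(4))
tube=reg(P,im,[.33,-.05,.12],[.455,.01,.2]); st('tube',tube,0)
t2=tube[(tube[:,2]>tube[:,2].mean()+.004)&(tube[:,0]>.38)]
head=reg(P,im,[.47,-.06,.13],[.507,.01,.24]); st('head',head,0)
hs=head[(head[:,2]<.22)]; hs=hs[abs(hs[:,1]-np.median(hs[:,1]))<.004]; st('headside',hs,1)
ps=reg(P,im,[.56,-.06,.09],[.61,.01,.25]); ps=ps[abs(ps[:,1]-np.median(ps[:,1]))<.004]; st('postside',ps,1)
print('yaw post',np.degrees(np.arctan(np.polyfit(ps[:,0],ps[:,1],1)[0])),'head',np.degrees(np.arctan(np.polyfit(hs[:,0],hs[:,1],1)[0])))
# bottom edge and top surface of tube -> tilt
for x in np.arange(.34,.46,.02):
    s=tube[abs(tube[:,0]-x)<.01]; 
    if len(s)>5: print(round(x,2),len(s),'zmin',np.sort(s[:,2])[:4].mean().round(4),'z90',np.percentile(s[:,2],95).round(4),'y',np.percentile(s[:,1],[5,50,98]).round(4))
# front edge of head (x) by z
for z in np.arange(.15,.235,.012):
    s=head[abs(head[:,2]-z)<.006]
    if len(s)>3: print('z',z.round(3),'xmin',s[:,0].min().round(4),'xmax',s[:,0].max().round(4))
pin=reg(P,im,[.32,-.06,.185],[.37,.02,.25]); st('pin',pin,0)
im,P=cloud('scene'); q=reg(P,im,[.56,-.07,.1],[.62,.01,.245]); 
for z in np.arange(.11,.25,.02):
    s=q[abs(q[:,2]-z)<.01]; c,sz,a=cv2.minAreaRect((s[:,:2]*1000).astype(np.float32)); print('post',z.round(2),np.round(c,1),np.round(sz,1),round(a,1))
h=reg(P,im,[.46,-.07,.15],[.53,.02,.27]); st('scenehead',h,0)
hh=h[h[:,2]<.2]; st('low',hh,0)
E
```

```text
tube 615 med [ 0.3953 -0.0145  0.1714] p2 [ 0.3387 -0.0313  0.1504] p98 [ 0.4539 -0.0082  0.1928]
head 330 med [ 0.4912 -0.0135  0.1892] p2 [ 0.4715 -0.0257  0.1538] p98 [ 0.5066 -0.0096  0.2364]
headside 245 med [ 0.4919 -0.0132  0.1848] p2 [ 0.4739 -0.017   0.1532] p98 [ 0.5064 -0.01    0.2185]
postside 543 med [ 0.5853 -0.0124  0.1749] p2 [ 0.5709 -0.0156  0.0942] p98 [ 0.5996 -0.0094  0.2467]
yaw post -1.6589131602494267 head -2.0955390116608212
0.34 72 zmin 0.1497 z90 0.1866 y [-0.0236 -0.0123 -0.0074]
0.36 111 zmin 0.1532 z90 0.1952 y [-0.0209 -0.0121 -0.0076]
0.38 97 zmin 0.1509 z90 0.1754 y [-0.0292 -0.0135 -0.0089]
0.4 101 zmin 0.1491 z90 0.1754 y [-0.0284 -0.0144 -0.0105]
0.42 105 zmin 0.1487 z90 0.1756 y [-0.0309 -0.0156 -0.0109]
0.44 99 zmin 0.1515 z90 0.1795 y [-0.0313 -0.0161 -0.0117]
z 0.15 xmin 0.4709 xmax 0.5058
z 0.162 xmin 0.471 xmax 0.506
z 0.174 xmin 0.4715 xmax 0.5061
z 0.186 xmin 0.4715 xmax 0.5063
z 0.198 xmin 0.472 xmax 0.5064
z 0.21 xmin 0.48 xmax 0.5066
z 0.222 xmin 0.4803 xmax 0.5068
z 0.234 xmin 0.4784 xmax 0.5069
pin 70 med [ 0.3546 -0.0152  0.2054] p2 [ 0.3476 -0.0264  0.1857] p98 [ 0.3615 -0.0113  0.2157]
post 0.11 [585.6 -34.1] [41.2 31. ] 86.8
post 0.13 [585.6 -34.3] [41.  31.3] 86.6
post 0.15 [584.9 -35.3] [38.9 31.9] 88.7
post 0.17 [585.  -35.4] [38.9 32.5] 87.7
post 0.19 [586.1 -34.5] [41.1 29.9] 86.3
post 0.21 [586.4 -35.1] [31.6 39.2] 0.1
post 0.23 [585.5 -35. ] [39.4 30.2] 87.0
post 0.25 [585.4 -35.2] [37.9 29.9] 86.8
scenehead 535 med [ 0.5056 -0.0362  0.2424] p2 [ 0.481  -0.0595  0.16  ] p98 [ 0.5183 -0.004   0.2696]
low 109 med [ 0.5066 -0.0395  0.1803] p2 [ 0.4812 -0.0454  0.156 ] p98 [ 0.5163 -0.02    0.1995]
```

play_rows:
  slide:
    - [0.02, 0, 0.004]
    - [0.03, 0, 0.004]
    - [0.03, 0, 0.003]
    - [0.03, 0, 0]
    - [0.03, 0, 0]
    - [0.02, 0, 0]
    - [0.01, 0, 0]
    - [0, 0, 0]
  twist:
    - [0, 0, 0]
    - [0, 0, 0]
    - [0, 0, 0]
    - [0, 0, 0]
    - [0, 0, 0]
    - [0, 0, 0]
    - [0, 0, 0]
    - [0, 0, 0]

```text
t: 8.4
tool_pos: [0.5316, -0.031, 0.2293]
orientation: [-3.141, 0.071, 0.001]
force: [0.8, -0.6, -3.9]
opening: 0.0298
gripper_force: 59.9
```

```bash
cat > m.py <<'E'
from h import *
s=robot.read_state(); y=R.from_rotvec(s['orientation']).as_matrix()
print('t',s['t'],'tcp',s['tool_pos'].round(4) if hasattr(s['tool_pos'],'round') else s['tool_pos'],'F',np.round(s['force'],1),'M',np.round(s['wrist_torque'],2),'yaw',np.degrees(np.arctan2(y[1,0],y[0,0])).round(2))
grab('side'); im,P=cloud('side'); grab('scene')
C=im.astype(int); g=(C[...,2]-C[...,0]<50)&(P[...,1]>-.06)&(P[...,1]<.01)
for z in np.arange(.155,.236,.02):
    m=g&(abs(P[...,2]-z)<.01); r=[]
    for v in np.unique(np.nonzero(m)[0]):
        x=np.sort(P[v][m[v]][:,0]); hx=x[(x>.45)&(x<.561)]; px=x[(x>.561)&(x<.62)]
    Q=P[m]; print('z',z.round(3),'xs',np.histogram(Q[:,0],np.arange(.50,.604,.004))[0])
a=np.load('scene.npz')['im'][130:240,250:350]; b=im[160:270,230:330]
import sys
cv2.imwrite(f'pics/{sys.argv[1]}.png',cv2.resize(np.hstack([a,b])[...,::-1],None,fx=4,fy=4,interpolation=cv2.INTER_CUBIC))
E
python3 m.py c3
```

```text
t 8.4 tcp [ 0.5316 -0.031   0.2293] F [ 0.8 -0.6 -3.9] M [ 0.12 -0.03  0.03] yaw -2.58
z 0.155 xs [ 9  5  8 10  4  7  5 10  9  4 10  5  9  0  4 10  1 15 11  5 10 11  7 10
  4]
z 0.175 xs [15  8 16 13 11 14  5 10 12  7 12  9  6 10  7  0  0 11 11 11  8  9  6 13
 10]
z 0.195 xs [ 7  4 10  4  6 10  6 12 12  5 11 12  6  0  0  0  0  9 11 12  7 13 11  7
  9]
z 0.215 xs [ 0  0  0  0  0 12  6 12 11  6 11 14  7  0  8  7  5 16  6 11 13  5 12 13
  6]
z 0.235 xs [ 0  0  0  0  0 13  2  6  5  4  2 13  7  3  3  0  0  5 11 10 16 23 14 19
 19]
```

View pics/c3.png

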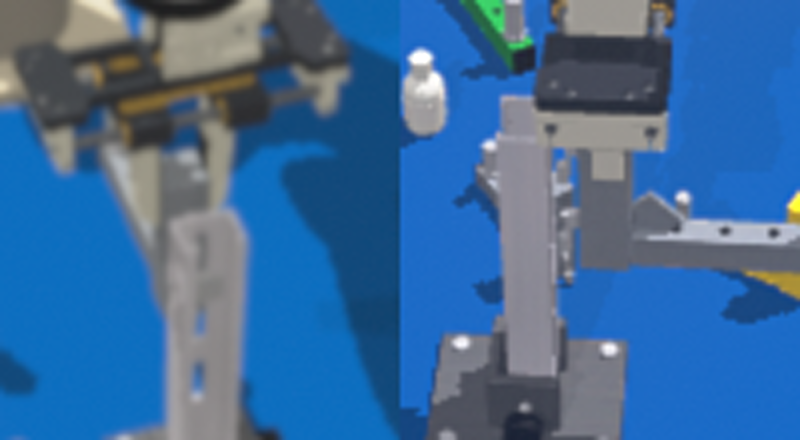

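The side crop shows the head's back face at about (580,210) and the post's front at (555,210), a gap of about 19 mm with the toes just short of the post. I'll creep in.

play_rows:
  slide:
    - [0.004, 0, 0]
    - [0.004, 0, 0]
    - [0.004, 0, 0]
    - [0.004, 0, 0]
    - [0.004, 0, 0]
    - [0.004, 0, 0]
    - [0, 0, 0]
    - [0, 0, 0]
  twist:
    - [0, 0, 0]
    - [0, 0, 0]
    - [0, 0, 0]
    - [0, 0, 0]
    - [0, 0, 0]
    - [0, 0, 0]
    - [0, 0, 0]
    - [0, 0, 0]

```text
t: 9.3
tool_pos: [0.5374, -0.0312, 0.2293]
orientation: [3.141, -0.071, -0.0]
force: [0.0, 0.3, -4.4]
opening: 0.0298
gripper_force: 59.9
```

play_rows:
  slide:
    - [0.004, 0, 0]
    - [0.004, 0, 0]
    - [0, 0, 0]
    - [0, 0, 0]
    - [0, 0, 0]
    - [0, 0, 0]
    - [0, 0, 0]
    - [0, 0, 0]
  twist:
    - [0, 0, 0]
    - [0, 0, 0]
    - [0, 0, 0]
    - [0, 0, 0]
    - [0, 0, 0]
    - [0, 0, 0]
    - [0, 0, 0]
    - [0, 0, 0]

```text
t: 10.1
tool_pos: [0.5394, -0.0313, 0.2294]
orientation: [3.141, -0.071, 0.0]
force: [0.1, -0.6, -4.2]
opening: 0.0292
gripper_force: 59.9
```

No contact yet; go on.

play_rows:
  slide:
    - [0.004, 0, 0]
    - [0.004, 0, 0]
    - [0, 0, 0]
    - [0, 0, 0]
    - [0, 0, 0]
    - [0, 0, 0]
    - [0, 0, 0]
    - [0, 0, 0]
  twist:
    - [0, 0, 0]
    - [0, 0, 0]
    - [0, 0, 0]
    - [0, 0, 0]
    - [0, 0, 0]
    - [0, 0, 0]
    - [0, 0, 0]
    - [0, 0, 0]

```text
t: 10.9
tool_pos: [0.5414, -0.0314, 0.2294]
orientation: [3.141, -0.071, 0.0]
force: [-0.8, -0.1, -4.3]
opening: 0.0297
gripper_force: 59.9
```

play_rows:
  slide:
    - [0.004, 0, 0]
    - [0.004, 0, 0]
    - [0, 0, 0]
    - [0, 0, 0]
    - [0, 0, 0]
    - [0, 0, 0]
    - [0, 0, 0]
    - [0, 0, 0]
  twist:
    - [0, 0, 0]
    - [0, 0, 0]
    - [0, 0, 0]
    - [0, 0, 0]
    - [0, 0, 0]
    - [0, 0, 0]
    - [0, 0, 0]
    - [0, 0, 0]

```text
t: 11.7
tool_pos: [0.5434, -0.0315, 0.2294]
orientation: [3.141, -0.071, 0.0]
force: [0.2, -0.9, -3.5]
opening: 0.0297
gripper_force: 59.9
```

play_rows:
  slide:
    - [0.004, 0, 0]
    - [0.004, 0, 0]
    - [0, 0, 0]
    - [0, 0, 0]
    - [0, 0, 0]
    - [0, 0, 0]
    - [0, 0, 0]
    - [0, 0, 0]
  twist:
    - [0, 0, 0]
    - [0, 0, 0]
    - [0, 0, 0]
    - [0, 0, 0]
    - [0, 0, 0]
    - [0, 0, 0]
    - [0, 0, 0]
    - [0, 0, 0]

```text
t: 12.5
tool_pos: [0.5453, -0.0316, 0.2293]
orientation: [-3.141, 0.071, 0.0]
force: [-4.2, -0.4, -2.8]
opening: 0.0295
gripper_force: 59.9
```

play_rows:
  slide:
    - [0.004, 0, 0]
    - [0.004, 0, 0]
    - [0, 0, 0]
    - [0, 0, 0]
    - [0, 0, 0]
    - [0, 0, 0]
    - [0, 0, 0]
    - [0, 0, 0]
  twist:
    - [0, 0, 0]
    - [0, 0, 0]
    - [0, 0, 0]
    - [0, 0, 0]
    - [0, 0, 0]
    - [0, 0, 0]
    - [0, 0, 0]
    - [0, 0, 0]

```text
t: 13.3
tool_pos: [0.5473, -0.0317, 0.2293]
orientation: [-3.141, 0.071, 0.0]
force: [-5.6, 0.6, -4.7]
opening: 0.0299
gripper_force: 59.8
```

A soft, springy push of 4 to 6 N is the catch yielding, so the hooks are in. I'll keep on until the face is flat.

play_rows:
  slide:
    - [0.004, 0, 0]
    - [0.004, 0, 0]
    - [0, 0, 0]
    - [0, 0, 0]
    - [0, 0, 0]
    - [0, 0, 0]
    - [0, 0, 0]
    - [0, 0, 0]
  twist:
    - [0, 0, 0]
    - [0, 0, 0]
    - [0, 0, 0]
    - [0, 0, 0]
    - [0, 0, 0]
    - [0, 0, 0]
    - [0, 0, 0]
    - [0, 0, 0]

```text
t: 14.1
tool_pos: [0.5493, -0.0318, 0.2293]
orientation: [-3.141, 0.071, 0.001]
force: [-5.1, 0.1, -5.1]
opening: 0.0298
gripper_force: 59.8
```

```bash
python3 m.py c4
```

```text
t 14.1 tcp [ 0.5493 -0.0318  0.2293] F [-5.1  0.1 -5.1] M [ 0.09  1.06 -0.  ] yaw -2.58
z 0.155 xs [11  5  7  9  4  9  5 10 10  4  8  5  9 10  5 10  5 10 13  6 13 10  8 10
  5]
z 0.175 xs [12  7 18 14 11 15  7 16 17  6 14 12  6 11  6 12 13  6 11  9  6 12  7 10
 10]
z 0.195 xs [ 0  0  0  2  5 11  6  9  5  6 10 13  6 11 10  5 12 10  8 11 10  9 10  6
 12]
z 0.215 xs [ 0  0  0  0  0  0  0  0  0  6 12  8  5 12 11  7 12 12  6 12 11  5 13 11
  5]
z 0.235 xs [ 0  0  0  0  0  0  0  0  0  7 12  7  4  2  5  4  9 12 12  6 13 13  7 12
 14]
```

View pics/c4.png

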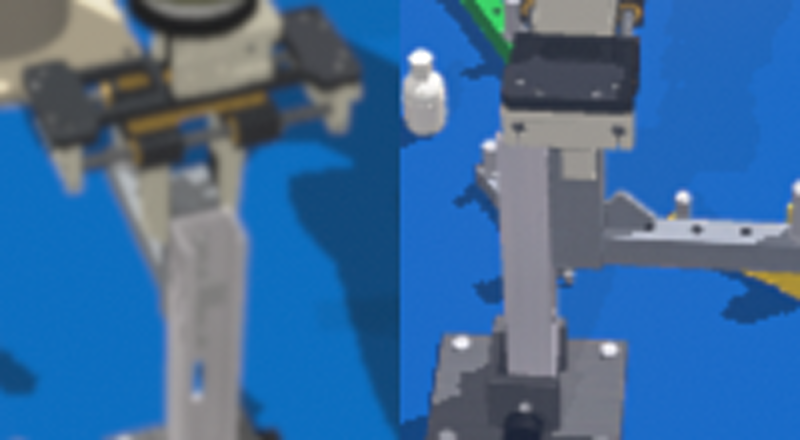

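The side crop shows the head's back against the post at (553,200), with the hooks out of sight inside. I'll nudge until the force shows firm contact.

play_rows:
  slide:
    - [0.003, 0, 0]
    - [0, 0, 0]
    - [0, 0, 0]
    - [0, 0, 0]
    - [0, 0, 0]
    - [0, 0, 0]
    - [0, 0, 0]
    - [0, 0, 0]
  twist:
    - [0, 0, 0]
    - [0, 0, 0]
    - [0, 0, 0]
    - [0, 0, 0]
    - [0, 0, 0]
    - [0, 0, 0]
    - [0, 0, 0]
    - [0, 0, 0]

```text
t: 15.0
tool_pos: [0.5495, -0.0318, 0.2292]
orientation: [-3.141, 0.071, 0.003]
force: [-9.1, 0.3, -3.0]
opening: 0.03
gripper_force: 59.8
```

play_rows:
  slide:
    - [0.003, 0, 0]
    - [0, 0, 0]
    - [0, 0, 0]
    - [0, 0, 0]
    - [0, 0, 0]
    - [0, 0, 0]
    - [0, 0, 0]
    - [0, 0, 0]
  twist:
    - [0, 0, 0]
    - [0, 0, 0]
    - [0, 0, 0]
    - [0, 0, 0]
    - [0, 0, 0]
    - [0, 0, 0]
    - [0, 0, 0]
    - [0, 0, 0]

```text
t: 15.8
tool_pos: [0.5495, -0.0318, 0.2293]
orientation: [3.141, -0.071, -0.005]
force: [-14.3, 0.5, -0.6]
opening: 0.0293
gripper_force: 59.8
```

play_rows:
  slide:
    - [-0.002, 0, 0.004]
    - [0, 0, 0.004]
    - [0, 0, 0.004]
    - [0, 0, 0.004]
    - [0, 0, 0.004]
    - [0, 0, 0.004]
    - [0, 0, 0]
    - [0, 0, 0]
  twist:
    - [0, 0, 0]
    - [0, 0, 0]
    - [0, 0, 0]
    - [0, 0, 0]
    - [0, 0, 0]
    - [0, 0, 0]
    - [0, 0, 0]
    - [0, 0, 0]

```text
t: 16.6
tool_pos: [0.5496, -0.0317, 0.2254]
orientation: [3.141, -0.07, -0.001]
force: [-18.2, 1.3, 10.2]
opening: 0.0295
gripper_force: 59.9
```

play_rows:
  slide:
    - [0, 0, 0.004]
    - [0, 0, 0.004]
    - [0, 0, 0.004]
    - [0, 0, 0.004]
    - [0, 0, 0]
    - [0, 0, 0]
    - [0, 0, 0]
    - [0, 0, 0]
  twist:
    - [0, 0, 0]
    - [0, 0, 0]
    - [0, 0, 0]
    - [0, 0, 0]
    - [0, 0, 0]
    - [0, 0, 0]
    - [0, 0, 0]
    - [0, 0, 0]

```text
t: 17.4
tool_pos: [0.5499, -0.0318, 0.2239]
orientation: [3.14, -0.07, 0.002]
force: [-25.6, 1.5, 23.4]
opening: 0.0296
gripper_force: 60.0
```

play_rows:
  slide:
    - [-0.003, 0, 0]
    - [-0.002, 0, 0]
    - [0, 0, 0]
    - [0, 0, 0]
    - [0, 0, 0]
    - [0, 0, 0]
    - [0, 0, 0]
    - [0, 0, 0]
  twist:
    - [0, 0, 0]
    - [0, 0, 0]
    - [0, 0, 0]
    - [0, 0, 0]
    - [0, 0, 0]
    - [0, 0, 0]
    - [0, 0, 0]
    - [0, 0, 0]

```text
t: 18.2
tool_pos: [0.5498, -0.0318, 0.2238]
orientation: [3.14, -0.07, 0.006]
force: [-16.8, 1.3, 20.2]
opening: 0.0299
gripper_force: 60.0
```

```bash
python3 - <<'E'
from h import *
plan([.5493,-.0318,.2293],-2.6); s=robot.read_state(); print(s['wrist_torque'])
a,_=grab('side'); cv2.imwrite('pics/c5.png',cv2.resize(a[170:260,240:360,::-1],None,fx=6,fy=6,interpolation=cv2.INTER_CUBIC))
E
```

```text
t 18.2 pos [ 0.5498 -0.0318  0.2238] F [-16.8   1.3  20.2] open 0.0299 grip 59.97211575508118
R [[0.999, -0.045, 0.004], [-0.045, -0.999, -0.001], [0.004, 0.001, -1.0]]
slide units total [-0.002 -0.    -0.022]
twist units [ 0.0005 -0.0035  0.0006]
twist units [ 5.5000e-03  8.0000e-04 -2.9994e+00]
[0.49851516 2.92660952 0.13242293]
```

View pics/c5.png

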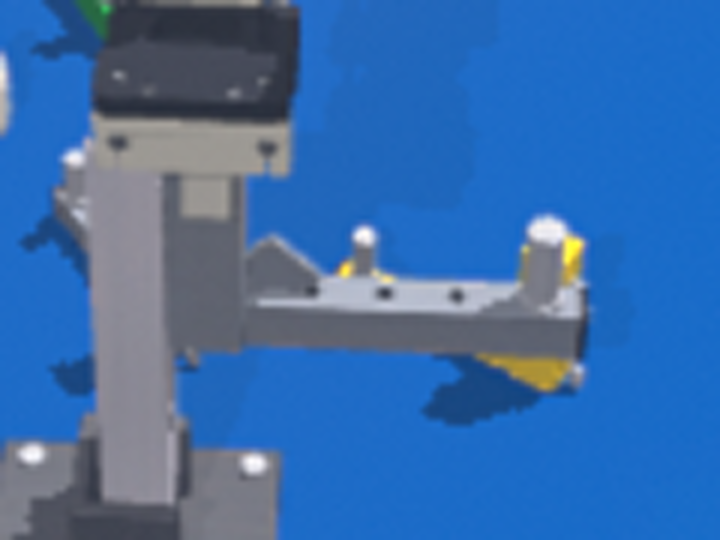

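play_rows:
  slide:
    - [-0.003, 0, 0.003]
    - [0, 0, 0.003]
    - [0, 0, 0]
    - [0, 0, 0]
    - [0, 0, 0]
    - [0, 0, 0]
    - [0, 0, 0]
    - [0, 0, 0]
  twist:
    - [0, 0, 0]
    - [0, 0, 0]
    - [0, 0, 0]
    - [0, 0, 0]
    - [0, 0, 0]
    - [0, 0, 0]
    - [0, 0, 0]
    - [0, 0, 0]

```text
t: 19.05
tool_pos: [0.5497, -0.0318, 0.2234]
orientation: [3.14, -0.07, 0.009]
force: [-16.3, 1.2, 23.6]
opening: 0.0298
gripper_force: 60.0
```

play_rows:
  slide:
    - [-0.003, 0, 0]
    - [-0.003, 0, 0]
    - [0, 0, 0.003]
    - [0, 0, 0]
    - [0, 0, 0]
    - [0, 0, 0]
    - [0, 0, 0]
    - [0, 0, 0]
  twist:
    - [0, 0, 0]
    - [0, 0, 0]
    - [0, 0, 0]
    - [0, 0, 0]
    - [0, 0, 0]
    - [0, 0, 0]
    - [0, 0, 0]
    - [0, 0, 0]

```text
t: 19.85
tool_pos: [0.5493, -0.0318, 0.2231]
orientation: [3.14, -0.07, 0.013]
force: [-12.4, 2.1, 23.7]
opening: 0.0293
gripper_force: 60.0
```

Pressing down is tilting the head back about the catch, which jams the hooks. I'll counter it with a small pitch.

play_rows:
  slide:
    - [0, 0, 0]
    - [0, 0, 0]
    - [0, 0, 0]
    - [0, 0, 0]
    - [0, 0, 0]
    - [0, 0, 0]
    - [0, 0, 0]
    - [0, 0, 0]
  twist:
    - [0, -0.005, 0]
    - [0, -0.005, 0]
    - [0, -0.005, 0]
    - [0, -0.005, 0]
    - [0, 0, 0]
    - [0, 0, 0]
    - [0, 0, 0]
    - [0, 0, 0]

```text
t: 20.65
tool_pos: [0.5495, -0.0319, 0.2234]
orientation: [3.14, -0.07, -0.019]
force: [-13.3, 1.5, 23.6]
opening: 0.0295
gripper_force: 60.0
```

```bash
python3 - <<'E'
from h import *
plan([.5493,-.0318,.2293],-2.6); s=robot.read_state(); print(s['wrist_torque'],s['joint_torque'])
grab('side'); im,P=cloud('side')
C=im.astype(int); g=(C[...,2]-C[...,0]<50)&(P[...,1]>-.06)&(P[...,1]<.01)
# arm tilt vs the post tilt: tail edge of head / tube bottom line in image, projected on plane y
Q=P[g]; 
for x in np.arange(.40,.52,.015):
    s=Q[(abs(Q[:,0]-x)<.0075)&(Q[:,2]>.12)&(Q[:,2]<.19)]; print(x.round(3),len(s),'zbot',np.sort(s[:,2])[:6].mean().round(4),'ztop',np.percentile(s[:,2],98).round(4))
for z in np.arange(.145,.21,.01):
    s=Q[(abs(Q[:,2]-z)<.005)&(Q[:,0]>.5)&(Q[:,0]<.62)]; print('z',z.round(3),'xmin',s[:,0].min().round(4),'xmax',s[:,0].max().round(4))
E
```

```text
t 20.65 pos [ 0.5495 -0.0319  0.2234] F [-13.3   1.5  23.6] open 0.0295 grip 59.999032616615295
R [[0.999, -0.045, -0.012], [-0.045, -0.999, -0.0], [-0.012, 0.001, -1.0]]
slide units total [-0.001 -0.    -0.024]
twist units [0.0007 0.0115 0.0005]
twist units [-1.8000e-02  1.2000e-03 -2.9995e+00]
[0.29383028 1.53006228 0.00330434] [-4.39187335e-01 -3.67982304e+01 -4.14922392e+01  7.83455861e-02
 -4.06204909e+00  1.41686399e-02]
0.4 60 zbot 0.1437 ztop 0.1724
0.415 90 zbot 0.1443 ztop 0.1889
0.43 72 zbot 0.1442 ztop 0.1684
0.445 72 zbot 0.1429 ztop 0.1685
0.46 69 zbot 0.1444 ztop 0.1685
0.475 69 zbot 0.1463 ztop 0.1671
0.49 72 zbot 0.144 ztop 0.168
0.505 75 zbot 0.1437 ztop 0.1783
z 0.145 xmin 0.5006 xmax 0.5983
z 0.155 xmin 0.5008 xmax 0.5982
z 0.165 xmin 0.5009 xmax 0.5977
z 0.175 xmin 0.5061 xmax 0.5998
z 0.185 xmin 0.5136 xmax 0.5992
z 0.195 xmin 0.5185 xmax 0.5989
z 0.205 xmin 0.538 xmax 0.5984
```

play_rows:
  slide:
    - [-0.003, 0, 0.003]
    - [-0.003, 0, 0.003]
    - [0, 0, 0]
    - [0, 0, 0]
    - [0, 0, 0]
    - [0, 0, 0]
    - [0, 0, 0]
    - [0, 0, 0]
  twist:
    - [0, 0.003, 0]
    - [0, 0.003, 0]
    - [0, 0, 0]
    - [0, 0, 0]
    - [0, 0, 0]
    - [0, 0, 0]
    - [0, 0, 0]
    - [0, 0, 0]

```text
t: 21.5
tool_pos: [0.5481, -0.0319, 0.2178]
orientation: [3.141, -0.071, -0.012]
force: [3.1, 0.8, 5.6]
opening: 0.0296
gripper_force: 60.0
```

It came free: 11.5 mm down in all and the load is low. I'll carry on down with light forward contact.

play_rows:
  slide:
    - [0.002, 0, 0.004]
    - [0, 0, 0.004]
    - [0, 0, 0.004]
    - [0, 0, 0.004]
    - [0, 0, 0]
    - [0, 0, 0]
    - [0, 0, 0]
    - [0, 0, 0]
  twist:
    - [0, 0.002, 0]
    - [0, 0, 0]
    - [0, 0, 0]
    - [0, 0, 0]
    - [0, 0, 0]
    - [0, 0, 0]
    - [0, 0, 0]
    - [0, 0, 0]

```text
t: 22.3
tool_pos: [0.548, -0.0318, 0.213]
orientation: [3.141, -0.071, -0.011]
force: [5.7, -0.4, 4.9]
opening: 0.0296
gripper_force: 60.0
```

play_rows:
  slide:
    - [0.003, 0, 0.004]
    - [0.002, 0, 0.004]
    - [0, 0, 0.004]
    - [0, 0, 0.004]
    - [0, 0, 0]
    - [0, 0, 0]
    - [0, 0, 0]
    - [0, 0, 0]
  twist:
    - [0, 0, 0]
    - [0, 0, 0]
    - [0, 0, 0]
    - [0, 0, 0]
    - [0, 0, 0]
    - [0, 0, 0]
    - [0, 0, 0]
    - [0, 0, 0]

```text
t: 23.1
tool_pos: [0.5479, -0.0317, 0.2077]
orientation: [-3.141, 0.071, 0.017]
force: [7.4, -0.9, 2.5]
opening: 0.0296
gripper_force: 60.0
```

play_rows:
  slide:
    - [0.003, 0, 0]
    - [0.003, 0, 0]
    - [0.003, 0, 0]
    - [0, 0, 0.004]
    - [0, 0, 0.004]
    - [0, 0, 0]
    - [0, 0, 0]
    - [0, 0, 0]
  twist:
    - [0, 0.003, 0]
    - [0, 0, 0]
    - [0, 0, 0]
    - [0, 0, 0]
    - [0, 0, 0]
    - [0, 0, 0]
    - [0, 0, 0]
    - [0, 0, 0]

```text
t: 23.9
tool_pos: [0.5484, -0.0317, 0.2061]
orientation: [-3.14, 0.071, 0.018]
force: [-4.5, 0.5, 8.8]
opening: 0.0294
gripper_force: 60.0
```

play_rows:
  slide:
    - [0, 0, 0.004]
    - [0, 0, 0.003]
    - [0, 0, 0]
    - [0, 0, 0]
    - [0, 0, 0]
    - [0, 0, 0]
    - [0, 0, 0]
    - [0, 0, 0]
  twist:
    - [0, 0, 0]
    - [0, 0, 0]
    - [0, 0, 0]
    - [0, 0, 0]
    - [0, 0, 0]
    - [0, 0, 0]
    - [0, 0, 0]
    - [0, 0, 0]

```text
t: 24.7
tool_pos: [0.5485, -0.0317, 0.2059]
orientation: [-3.141, 0.071, 0.016]
force: [-11.1, 1.3, 18.8]
opening: 0.0293
gripper_force: 60.0
```

play_rows:
  slide:
    - [-0.003, 0, 0.003]
    - [0, 0, 0.003]
    - [0, 0, 0]
    - [0, 0, 0]
    - [0, 0, 0]
    - [0, 0, 0]
    - [0, 0, 0]
    - [0, 0, 0]
  twist:
    - [0, 0, 0]
    - [0, 0, 0]
    - [0, 0, 0]
    - [0, 0, 0]
    - [0, 0, 0]
    - [0, 0, 0]
    - [0, 0, 0]
    - [0, 0, 0]

```text
t: 25.5
tool_pos: [0.5484, -0.0317, 0.2058]
orientation: [3.141, -0.07, -0.013]
force: [-10.5, 0.6, 24.6]
opening: 0.0298
gripper_force: 60.0
```

```bash
python3 - <<'E'
from h import *
plan([.5493,-.0318,.2293],-2.6)
grab('side'); im,P=cloud('side'); C=im.astype(int); Q=P[(C[...,2]-C[...,0]<50)&(P[...,1]>-.06)&(P[...,1]<.01)]
for x in np.arange(.40,.52,.02):
    s=Q[(abs(Q[:,0]-x)<.01)&(Q[:,2]>.1)&(Q[:,2]<.17)]; print(x.round(3),'zbot',np.sort(s[:,2])[:6].mean().round(4))
a,_=grab('scene')
cv2.imwrite('pics/c6.png',cv2.resize(np.hstack([a[130:240,260:340],im[160:270,240:360]])[...,::-1],None,fx=4,fy=4,interpolation=cv2.INTER_CUBIC))
E
```

```text
t 25.5 pos [ 0.5484 -0.0317  0.2058] F [-10.5   0.6  24.6] open 0.0298 grip 60.00950574874878
R [[0.999, -0.045, -0.008], [-0.045, -0.999, 0.0], [-0.008, 0.0, -1.0]]
slide units total [ 0.003  0.    -0.094]
twist units [0.0003 0.0078 0.0005]
twist units [-1.2300e-02  4.0000e-04 -2.9995e+00]
0.4 zbot 0.1248
0.42 zbot 0.1255
0.44 zbot 0.1254
0.46 zbot 0.127
0.48 zbot 0.1268
0.5 zbot 0.1253
```

View pics/c6.png

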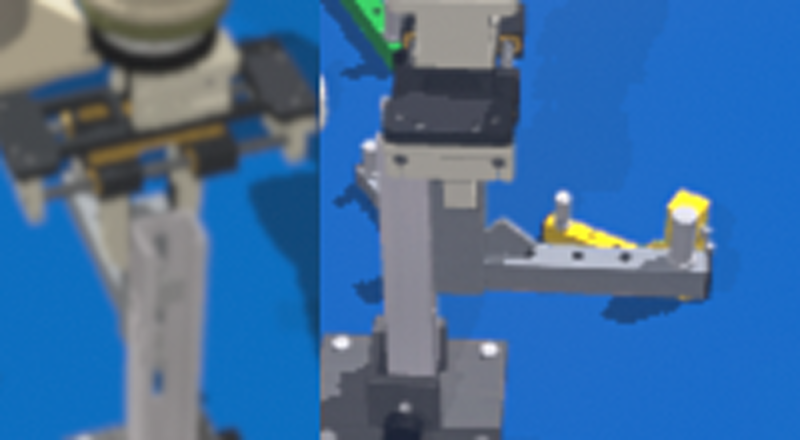

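It's a hard stop near the height expected for home. One more gentle press while relieving x, then a light lift test of the lock.

play_rows:
  slide:
    - [-0.002, 0, 0.003]
    - [-0.002, 0, 0.002]
    - [0, 0, 0]
    - [0, 0, 0]
    - [0, 0, 0]
    - [0, 0, 0]
    - [0, 0, 0]
    - [0, 0, 0]
  twist:
    - [0, 0, 0]
    - [0, 0, 0]
    - [0, 0, 0]
    - [0, 0, 0]
    - [0, 0, 0]
    - [0, 0, 0]
    - [0, 0, 0]
    - [0, 0, 0]

```text
t: 26.4
tool_pos: [0.5483, -0.0317, 0.2056]
orientation: [3.141, -0.07, -0.009]
force: [-10.1, 1.4, 27.8]
opening: 0.0296
gripper_force: 60.0
```

play_rows:
  slide:
    - [0, 0, -0.006]
    - [0, 0, -0.006]
    - [0, 0, -0.005]
    - [0, 0, -0.004]
    - [0, 0, 0]
    - [0, 0, 0]
    - [0, 0, 0]
    - [0, 0, 0]
  twist:
    - [0, 0, 0]
    - [0, 0, 0]
    - [0, 0, 0]
    - [0, 0, 0]
    - [0, 0, 0]
    - [0, 0, 0]
    - [0, 0, 0]
    - [0, 0, 0]

```text
t: 27.2
tool_pos: [0.5479, -0.0317, 0.2059]
orientation: [-3.14, 0.071, 0.014]
force: [5.0, -0.3, 0.2]
opening: 0.0295
gripper_force: 60.0
```

play_rows:
  slide:
    - [0.003, 0, -0.003]
    - [0, 0, -0.003]
    - [0, 0, -0.003]
    - [0, 0, -0.003]
    - [0, 0, 0]
    - [0, 0, 0]
    - [0, 0, 0]
    - [0, 0, 0]
  twist:
    - [0, 0, 0]
    - [0, 0, 0]
    - [0, 0, 0]
    - [0, 0, 0]
    - [0, 0, 0]
    - [0, 0, 0]
    - [0, 0, 0]
    - [0, 0, 0]

```text
t: 28.0
tool_pos: [0.5478, -0.0316, 0.2065]
orientation: [-3.14, 0.071, 0.019]
force: [9.6, -1.0, -14.3]
opening: 0.0299
gripper_force: 60.0
```

play_rows:
  slide:
    - [0.003, 0, -0.003]
    - [0.002, 0, -0.003]
    - [0, 0, 0]
    - [0, 0, 0]
    - [0, 0, 0]
    - [0, 0, 0]
    - [0, 0, 0]
    - [0, 0, 0]
  twist:
    - [0, 0, 0]
    - [0, 0, 0]
    - [0, 0, 0]
    - [0, 0, 0]
    - [0, 0, 0]
    - [0, 0, 0]
    - [0, 0, 0]
    - [0, 0, 0]

```text
t: 28.8
tool_pos: [0.5482, -0.0316, 0.2081]
orientation: [-3.14, 0.071, 0.022]
force: [4.7, -1.1, -17.4]
opening: 0.03
gripper_force: 60.0
```

It rose about 2 mm under 13 N, so the lock isn't certain. I'll press home again, harder but within limits.

play_rows:
  slide:
    - [0, 0, 0.006]
    - [0, 0, 0.006]
    - [0, 0, 0.005]
    - [0, 0, 0.004]
    - [0, 0, 0.004]
    - [0, 0, 0]
    - [0, 0, 0]
    - [0, 0, 0]
  twist:
    - [0, 0, 0]
    - [0, 0, 0]
    - [0, 0, 0]
    - [0, 0, 0]
    - [0, 0, 0]
    - [0, 0, 0]
    - [0, 0, 0]
    - [0, 0, 0]

```text
t: 29.6
tool_pos: [0.5489, -0.0318, 0.2059]
orientation: [-3.141, 0.071, 0.016]
force: [-8.7, 1.3, 5.3]
opening: 0.0297
gripper_force: 60.0
```

play_rows:
  slide:
    - [-0.002, 0, 0.003]
    - [0, 0, 0.003]
    - [0, 0, 0.003]
    - [0, 0, 0]
    - [0, 0, 0]
    - [0, 0, 0]
    - [0, 0, 0]
    - [0, 0, 0]
  twist:
    - [0, 0, 0]
    - [0, 0, 0]
    - [0, 0, 0]
    - [0, 0, 0]
    - [0, 0, 0]
    - [0, 0, 0]
    - [0, 0, 0]
    - [0, 0, 0]

```text
t: 30.4
tool_pos: [0.549, -0.0317, 0.2057]
orientation: [3.141, -0.071, -0.012]
force: [-13.2, 1.4, 15.2]
opening: 0.0298
gripper_force: 60.0
```

play_rows:
  slide:
    - [-0.002, 0, 0.003]
    - [-0.001, 0, 0.003]
    - [0, 0, 0.002]
    - [0, 0, 0]
    - [0, 0, 0]
    - [0, 0, 0]
    - [0, 0, 0]
    - [0, 0, 0]
  twist:
    - [0, 0, 0]
    - [0, 0, 0]
    - [0, 0, 0]
    - [0, 0, 0]
    - [0, 0, 0]
    - [0, 0, 0]
    - [0, 0, 0]
    - [0, 0, 0]

```text
t: 31.2
tool_pos: [0.549, -0.0318, 0.2055]
orientation: [3.14, -0.07, -0.009]
force: [-15.5, 2.7, 24.9]
opening: 0.0296
gripper_force: 60.0
```

play_rows:
  slide:
    - [-0.002, 0, 0.002]
    - [-0.001, 0, 0.002]
    - [0, 0, 0]
    - [0, 0, 0]
    - [0, 0, 0]
    - [0, 0, 0]
    - [0, 0, 0]
    - [0, 0, 0]
  twist:
    - [0, 0, 0]
    - [0, 0, 0]
    - [0, 0, 0]
    - [0, 0, 0]
    - [0, 0, 0]
    - [0, 0, 0]
    - [0, 0, 0]
    - [0, 0, 0]

```text
t: 32.0
tool_pos: [0.5489, -0.0318, 0.2054]
orientation: [3.14, -0.07, -0.005]
force: [-14.5, 1.4, 26.9]
opening: 0.0297
gripper_force: 60.0
```

play_rows:
  slide:
    - [0, 0, -0.006]
    - [0, 0, -0.006]
    - [0, 0, -0.006]
    - [0.002, 0, -0.006]
    - [0.002, 0, -0.005]
    - [0, 0, -0.004]
    - [0, 0, 0]
    - [0, 0, 0]
  twist:
    - [0, 0, 0]
    - [0, 0, 0]
    - [0, 0, 0]
    - [0, 0, 0]
    - [0, 0, 0]
    - [0, 0, 0]
    - [0, 0, 0]
    - [0, 0, 0]

```text
t: 32.8
tool_pos: [0.5482, -0.0317, 0.2067]
orientation: [-3.14, 0.071, 0.017]
force: [1.0, -0.1, -9.2]
opening: 0.0297
gripper_force: 60.0
```

play_rows:
  slide:
    - [0.002, 0, -0.004]
    - [0, 0, -0.003]
    - [0, 0, 0]
    - [0, 0, 0]
    - [0, 0, 0]
    - [0, 0, 0]
    - [0, 0, 0]
    - [0, 0, 0]
  twist:
    - [0, 0, 0]
    - [0, 0, 0]
    - [0, 0, 0]
    - [0, 0, 0]
    - [0, 0, 0]
    - [0, 0, 0]
    - [0, 0, 0]
    - [0, 0, 0]

```text
t: 33.6
tool_pos: [0.5484, -0.0317, 0.2083]
orientation: [-3.14, 0.071, 0.018]
force: [2.0, -1.3, -25.5]
opening: 0.0296
gripper_force: 60.0
```

It stops hard at 0.208 under 21 N of net lift, so the catch holds and it's locked. I'll press home once more, unload and let go.

play_rows:
  slide:
    - [0, 0, 0.006]
    - [0, 0, 0.006]
    - [0, 0, 0.006]
    - [0, 0, 0.006]
    - [0, 0, 0.005]
    - [0, 0, 0.005]
    - [0, 0, 0]
    - [0, 0, 0]
  twist:
    - [0, 0, 0]
    - [0, 0, 0]
    - [0, 0, 0]
    - [0, 0, 0]
    - [0, 0, 0]
    - [0, 0, 0]
    - [0, 0, 0]
    - [0, 0, 0]

```text
t: 34.4
tool_pos: [0.5496, -0.0319, 0.2057]
orientation: [3.14, -0.071, -0.009]
force: [-15.8, 1.7, 9.4]
opening: 0.0297
gripper_force: 60.0
```

play_rows:
  slide:
    - [0, 0, 0.003]
    - [0, 0, 0.003]
    - [0, 0, 0.002]
    - [0, 0, 0]
    - [0, 0, 0]
    - [0, 0, 0]
    - [0, 0, 0]
    - [0, 0, 0]
  twist:
    - [0, 0, 0]
    - [0, 0, 0]
    - [0, 0, 0]
    - [0, 0, 0]
    - [0, 0, 0]
    - [0, 0, 0]
    - [0, 0, 0]
    - [0, 0, 0]

```text
t: 35.2
tool_pos: [0.5497, -0.0319, 0.2056]
orientation: [3.14, -0.071, -0.007]
force: [-21.7, 1.3, 21.6]
opening: 0.0298
gripper_force: 60.0
```

play_rows:
  slide:
    - [-0.002, 0, -0.005]
    - [-0.002, 0, -0.005]
    - [0, 0, -0.005]
    - [0, 0, -0.003]
    - [0, 0, 0]
    - [0, 0, 0]
    - [0, 0, 0]
    - [0, 0, 0]
  twist:
    - [0, 0, 0]
    - [0, 0, 0]
    - [0, 0, 0]
    - [0, 0, 0]
    - [0, 0, 0]
    - [0, 0, 0]
    - [0, 0, 0]
    - [0, 0, 0]

```text
t: 36.0
tool_pos: [0.5492, -0.0319, 0.2057]
orientation: [3.141, -0.071, -0.009]
force: [-6.1, 0.4, 4.7]
opening: 0.0297
gripper_force: 60.0
```

play_rows:
  slide:
    - [0, 0, 0]
    - [0, 0, 0]
    - [0, 0, 0]
    - [0, 0, 0]
    - [0, 0, 0]
    - [0, 0, 0]
    - [0, 0, 0]
    - [0, 0, 0]
  twist:
    - [0, 0, 0]
    - [0, 0, 0]
    - [0, 0, 0]
    - [0, 0, 0]
    - [0, 0, 0]
    - [0, 0, 0]
    - [0, 0, 0]
    - [0, 0, 0]
  fingers: -0.2

```text
t: 36.8
tool_pos: [0.548, -0.0317, 0.2033]
orientation: [-3.141, 0.071, 0.015]
force: [0.7, -1.2, 0.5]
opening: 0.0557
gripper_force: 0.0
```

```bash
python3 - <<'E'
from h import *
plan([.5493,-.0318,.30],-2.6)
grab('side'); im,P=cloud('side'); C=im.astype(int); Q=P[(C[...,2]-C[...,0]<50)&(P[...,1]>-.06)&(P[...,1]<.01)]
for x in np.arange(.40,.54,.02):
    s=Q[(abs(Q[:,0]-x)<.01)&(Q[:,2]>.1)&(Q[:,2]<.17)]; print(x.round(3),'zbot',np.sort(s[:,2])[:6].mean().round(4))
E
```

```text
t 36.8 pos [ 0.548  -0.0317  0.2033] F [ 0.7 -1.2  0.5] open 0.0557 grip 0.0
R [[0.999, -0.045, -0.009], [-0.045, -0.999, 0.0], [-0.009, 0.0, -1.0]]
slide units total [ 0.002  0.    -0.387]
twist units [0.     0.009  0.0003]
twist units [-0.0142  0.     -2.9996]
0.4 zbot 0.1239
0.42 zbot 0.1229
0.44 zbot 0.1215
0.46 zbot 0.1235
0.48 zbot 0.1232
0.5 zbot 0.1254
0.52 zbot 0.1225
0.54 zbot 0.1248
```

play_rows:
  slide:
    - [0, 0, -0.02]
    - [0, 0, -0.06]
    - [0, 0, -0.08]
    - [0, 0, -0.06]
    - [0, 0, -0.03]
    - [0, 0, 0]
    - [0, 0, 0]
    - [0, 0, 0]
  twist:
    - [0, 0.009, 0]
    - [0, 0, 0]
    - [0, 0, 0]
    - [0, 0, 0]
    - [0, 0, 0]
    - [0, 0, 0]
    - [0, 0, 0]
    - [0, 0, 0]
  fingers: -0.2

```text
t: 37.65
tool_pos: [0.5475, -0.0316, 0.2647]
orientation: [-3.141, 0.071, 0.003]
force: [-0.4, -0.2, 0.4]
opening: 0.0559
gripper_force: 0.0
```

```bash
python3 - <<'E'
from h import *
s=robot.read_state(); plan([.552,-.0318,.25],-2.6)
a,_=grab('scene'); grab('side'); im,P=cloud('side'); C=im.astype(int); Q=P[(C[...,2]-C[...,0]<50)&(P[...,1]>-.06)&(P[...,1]<.01)]
for x in np.arange(.40,.54,.02):
    q=Q[(abs(Q[:,0]-x)<.01)&(Q[:,2]>.1)&(Q[:,2]<.17)]; print(x.round(3),'zbot',np.sort(q[:,2])[:6].mean().round(4))
q=Q[(Q[:,0]>.535)&(Q[:,0]<.565)&(Q[:,2]>.2)&(Q[:,2]<.26)]; print('headtop',np.percentile(q[:,2],[90,95,99]).round(4))
cv2.imwrite('pics/c7.png',cv2.resize(np.hstack([a[150:240,270:330],im[170:260,240:360]])[...,::-1],None,fx=4.4,fy=4.4,interpolation=cv2.INTER_CUBIC))
E
```

```text
t 37.65 pos [ 0.5475 -0.0316  0.2647] F [-0.4 -0.2  0.4] open 0.0559 grip 0.0
R [[0.999, -0.045, -0.002], [-0.045, -0.999, 0.0], [-0.002, -0.0, -1.0]]
slide units total [ 0.018 -0.     0.059]
twist units [-0.0002  0.0017  0.0003]
twist units [-2.6000e-03 -3.0000e-04 -2.9997e+00]
0.4 zbot 0.1245
0.42 zbot 0.1222
0.44 zbot 0.1212
0.46 zbot 0.1246
0.48 zbot 0.1218
0.5 zbot 0.1252
0.52 zbot 0.124
0.54 zbot 0.1261
headtop [0.2425 0.2435 0.2444]
```

View pics/c7.png

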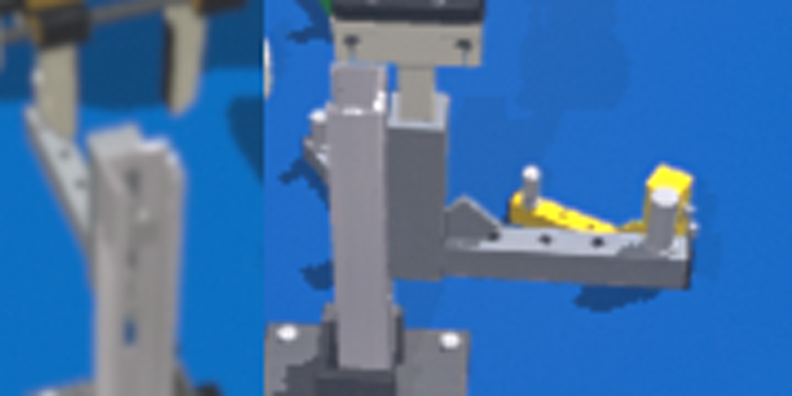

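The arm hangs against the post with its small sag, head top at (420,110) and the gripper clear above it. As insurance I'll press straight down on the head top with shut fingers and see whether it gives.

play_rows:
  slide:
    - [0.008, 0, -0.01]
    - [0.009, 0, 0]
    - [0.008, 0, 0]
    - [0, 0, 0]
    - [0, 0, 0]
    - [0, 0, 0]
    - [0, 0, 0]
    - [0, 0, 0]
  twist:
    - [0, 0, 0]
    - [0, 0, 0]
    - [0, 0, 0]
    - [0, 0, 0]
    - [0, 0, 0]
    - [0, 0, 0]
    - [0, 0, 0]
    - [0, 0, 0]
  fingers: 1

```text
t: 38.55
tool_pos: [0.5542, -0.032, 0.2684]
orientation: [-3.141, 0.071, 0.0]
force: [0.1, -0.3, -0.0]
opening: 0.0009
gripper_force: 0.0
```

play_rows:
  slide:
    - [0, 0, 0.02]
    - [0, 0, 0.02]
    - [0, 0, 0.02]
    - [0, 0, 0.015]
    - [0, 0, 0.012]
    - [0, 0, 0.008]
    - [0, 0, 0]
    - [0, 0, 0]
  twist:
    - [0, 0, 0]
    - [0, 0, 0]
    - [0, 0, 0]
    - [0, 0, 0]
    - [0, 0, 0]
    - [0, 0, 0]
    - [0, 0, 0]
    - [0, 0, 0]

```text
t: 39.35
tool_pos: [0.5543, -0.032, 0.2448]
orientation: [3.141, -0.071, 0.0]
force: [-0.7, 0.0, -0.2]
opening: 0.0003
gripper_force: 0.0
```

play_rows:
  slide:
    - [0, 0, 0.004]
    - [0, 0, 0.004]
    - [0, 0, 0.004]
    - [0, 0, 0.003]
    - [0, 0, 0.003]
    - [0, 0, 0]
    - [0, 0, 0]
    - [0, 0, 0]
  twist:
    - [0, 0, 0]
    - [0, 0, 0]
    - [0, 0, 0]
    - [0, 0, 0]
    - [0, 0, 0]
    - [0, 0, 0]
    - [0, 0, 0]
    - [0, 0, 0]

```text
t: 40.15
tool_pos: [0.5548, -0.0321, 0.2433]
orientation: [3.14, -0.071, 0.005]
force: [-7.3, 1.3, 16.6]
opening: 0.0004
gripper_force: 8.2
```

play_rows:
  slide:
    - [0, 0, 0.003]
    - [0, 0, 0.003]
    - [0, 0, 0.002]
    - [0, 0, 0]
    - [0, 0, 0]
    - [0, 0, 0]
    - [0, 0, 0]
    - [0, 0, 0]
  twist:
    - [0, 0, 0]
    - [0, 0, 0]
    - [0, 0, 0]
    - [0, 0, 0]
    - [0, 0, 0]
    - [0, 0, 0]
    - [0, 0, 0]
    - [0, 0, 0]

```text
t: 40.95
tool_pos: [0.5549, -0.0321, 0.2431]
orientation: [3.14, -0.071, 0.007]
force: [-12.3, 2.0, 25.9]
opening: 0.0004
gripper_force: 12.9
```

It doesn't give under 26 N, so it's fully home. Retreating.

play_rows:
  slide:
    - [0, 0, -0.02]
    - [0, 0, -0.04]
    - [0, 0, -0.06]
    - [0, 0, -0.08]
    - [0, 0, -0.06]
    - [0, 0, 0]
    - [0, 0, 0]
    - [0, 0, 0]
  twist:
    - [0, 0, 0]
    - [0, 0, 0]
    - [0, 0, 0]
    - [0, 0, 0]
    - [0, 0, 0]
    - [0, 0, 0]
    - [0, 0, 0]
    - [0, 0, 0]

```text
t: 41.75
tool_pos: [0.5539, -0.0319, 0.3019]
orientation: [-3.141, 0.071, 0.003]
force: [0.6, -0.6, -0.6]
opening: 0.0004
gripper_force: 0.0
```

```bash
python3 -c "
from h import *
print(robot.read_state()['force'],robot.close_job())"
```

```text
the job is handed in; nothing more can be done
[ 0.57407482 -0.5756579  -0.57726527] None
```

The lamp arm hangs in the post's top two slots, pressed to a firm stop and let go, and I handed the job in at about 42 s. No verdict came back: I judged the catch snapped only by feel, from a firm stop against about 21 N of net lift (after about 2.5 mm of play) and no give under a 26 N press on the head.

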